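# Find the bearing cap that rocks and seat it

## Task

One of the four bearing end caps on the roller-conveyor channel has not snapped in. Press lightly with shut fingertips on the rim of one cap after another until you find the cap that rocks, then press that cap at its middle until it is fully home and level. Nothing is to be gripped, lifted or pulled out, and everything else stays where it lies; do not lean hard on the work.

Things in the scene. Friction and masses are not known exactly. Their poses are not given: they have to be found in the camera images.
- side_channel: grey steel channel lying web up, 118 mm wide (its x), 500 mm long (its y), 45 mm high, fixed; origin on the bench under the middle of the row of four bearing housings, which stand 104 mm apart along its y. Each housing is 98 mm square with a round collar 88 mm across and 78 mm inside, in which the cap sits; the collar's top is 2 mm below the rim of a seated cap
- cap_a_top (a point): centre of the flat recessed floor of the end cap of bearing A; z along the cap's axis, up. All four caps are alike: plain round metal, 76 mm across, with a raised rim 7 mm wide (31 to 38 mm from the centre) whose top is 3.5 mm above this point. Letters do not follow the order of the places
- cap_b_top (a point): the same point of the cap of bearing B. Note for all four: each housing stands on its own shims, so the caps' heights above the bench differ by up to 6 mm whether seated or not, and do not tell which one is unseated
- cap_c_top (a point): the same point of the cap of bearing C. Note for all four: a seated cap is rigid wherever it is pressed. An unseated cap goes home when its middle is pressed straight down with about 15 N; it then moves down 3.5 mm and stays. Pressing its rim does not drive it home
- cap_d_top (a point): the same point of the cap of bearing D. Note for all four: an unseated cap stands 3.5 mm too high on its snap lip; 4 to 6 N on its rim tips that side down about 3 mm (up to 0.09 rad, the far side rises) until it meets its seat, and it springs back level when let go
- hex_bolt: hexagon bolt with nut, 57 mm long, 18 mm wide, lying on the free left end of the channel, 45 mm above the bench; origin at its underside; loose, to be left alone
- marker: marker pen, 135 x 17 x 16 mm, lying on the bench in front of the channel; origin at its underside; loose, to be left alone
- grease_tin: round grease pot, 70 mm wide, 46 mm high, on the bench behind the channel; origin at its underside; loose, to be left alone
- coupling_hub: turned steel coupling hub, 66 mm across, 38 mm high, on the bench behind the channel; origin at its underside; loose, to be left alone
- paint_brush: flat paint brush, 194 x 38 x 16 mm, lying on the bench to the right of the channel; origin at its underside; loose, to be left alone

How it is judged:
By the outcome, as a careful person would: the job done as asked, in the order asked, and still so for the second after the job is handed in, with the robot touching nothing.
It also fails if it takes over 48 s, if anything falls off the work surface, if the arm or the gripper's body presses on something with over 40 N, if the wrist force passes 120 N, or if a joint passes its speed limit or range.

## Robot

A 6-joint arm with a two-finger parallel gripper is mounted at the origin on a cart in front of the work surface, level with it; the furniture and walls round the work are solid. World frame = base frame: x ahead of the robot, y to its left, z up, the work surface at z = 0. Lengths are in m, angles in rad, forces in N, time in s.
With the tool pointing down it reaches from about 0.35 to 0.775 m from the base axis. Payload 7.3 kg.
Tool frame: the origin (TCP) lies midway between the tips of the shut fingers; the grasp point (between the pads) lies 19 mm behind it; z points along the fingers, y is the line along which they close (so a half turn about z gives the same grasp; the last joint's range is limited). The gripper opens to 92 mm and grips with 3 to 60 N. Pads are 19 mm wide; open, the fingers measure 130 mm over their backs; the gripper's body (75 mm by 190 mm) begins 47 mm behind the grasp point.
Start: joints at [1.151, 0.342, 1.524, -0, 1.275, -0.146], TCP at [0.142, 0.505, 0.227] pointing down, gripper open.
Joint ranges: [-2.53, 2.53], [-0.77, 2.02], [0.04, 2.7], [-1, 4.14], [0.28, 2.66], [-3.11, 3.11]. Speed limits (rad/s): [2.57, 2.57, 3.14, 3.14, 3.14, 3.14].

## Interface

Orientations are given as a unit quaternion [w, x, y, z].
In Python, from bench import observe, capture, camera_info, job gives the robot as it stands.
- The arm moves only by the tool send_rows, never from a script. Its argument "plan" is a list of rows, each a list of 6 numbers: the shift along the world's x, y, z in units of 0.2 m (1.0 is 0.2 m), then the turn, a rotation vector about the world's x, y, z in units of 2 pi rad (1.0 is 2 pi rad). In form: [[x, y, z, ax, ay, az], ...]. A call has 1 to 10 rows; each row is the pose to reach, as a shift and turn from the pose commanded when the call began, turning the shorter way round; what a row does not reach only later rows make up. A row lasts 1/10 s, in which the tool goes at most 50 mm and 8.59 degrees, less where a joint would pass 70% of its speed; a pose out of reach is approached as far as the arm can. A call with a number of a shift or a turn outside -1 to 1 is refused whole. A call with a gripper value outside its range is refused whole. "grip" is the opening, from 0 (shut) to 1 (fully open), set as the call begins (left out, the last holds). The fingers move at their own pace and stop on an object; "force" is the grip in N (left out, the last holds). Time passes only in rows, so rows that repeat a pose let the fingers close. It gives the time, the measured TCP pose, the force, the opening and the grip force at its end, in the units of the state.
- observe(): the state, without advancing time (a new reading comes with each control period).
- capture(name): name is "side" or "top"; returns the picture (480x640x3 uint8, red, green, blue); there is no depth.
- camera_info(name): a dict with "fovy" (degrees; the focal length in pixels is half the picture's height over the tangent of half this angle, whatever the lens; pixels are square), "cx", "cy" (the principal point, pixels), "k1" (the pictures are not rectified: a ray, as slopes to the right and down, at radius r is drawn at 1 + k1 r^2 times it, then the intrinsics apply), "rvec" (rotation vector, rad) and "tvec" (3), from world to camera coordinates, as OpenCV has them. Camera axes: x right, y down, z forward; pixel columns grow to the right and rows downward; lengths in m; the calibration is good to about 2 mm. A picture is of the moment at which its call begins. camera_info takes no time and is no camera call.
- job.job_done(): hands the job in; it is judged then, once.
The state is a dict: "clock": time; "q": joint angles; "joint_velocities": joint speeds; "joint_torque": joint torques, N m; "ee_pos": TCP position; "orientation": TCP orientation; "contact_force": force on the tool from outside, world axes, zero at the start; "ft_torque": the same for the moment, N m; "opening": finger opening in m; "finger_force": force on a finger pad.
Only numpy, scipy, OpenCV 4.12 (cv2) and the standard library are available. Lean on these libraries where they do the work, as an engineer would, in place of code of your own. Each camera call takes 0.05 s, during which the arm holds its last target. There are 200 camera calls.

## Working session

There is one attempt and no reset: what is moved stays moved. The work goes in short steps, Python scripts to look and compute and a tool call to move; the robot and the scene stay as the last step left them, time stands still between calls to the robot, and variables do not carry over. Pictures are saved under pics/ and viewed, at most 10 in all, crops included, and the job is handed in when it is done.

Besides the shell and the picture viewer there is one more tool, called after "Request:" by a JSON object that holds its "fn" and its "kwargs", one argument or row to a line. send_rows: Moves the arm, as the interface text tells. Its arguments: {"type":"object","properties":{"plan":{"type":"array"},"grip":{"type":"number"},"force":{"type":"number"}},"required":["plan"]}

```bash
mkdir -p pics; python3 - <<'E'
from bench import observe,capture,camera_info
import cv2
for n in("side","top"):
    cv2.imwrite(f"pics/{n}0.png",capture(n)[:,:,::-1]); print(n,camera_info(n))
print(observe())
E
```

```text
side {'fovy': 49.1898036300392, 'cx': 320.50208907317773, 'cy': 231.69993777221597, 'k1': -0.09835496186727674, 'rvec': array([ 0.06081062, -2.76052727,  1.44946684]), 'tvec': array([0.57275764, 0.08043438, 1.24704165])}
top {'fovy': 47.298756184656625, 'cx': 313.8371800212344, 'cy': 241.83047904398663, 'k1': 0.05587422292709103, 'rvec': array([ 2.18143868, -2.13072566,  0.16809088]), 'tvec': array([0.00222848, 0.57360277, 1.19277645])}
{'clock': 0.1, 'q': array([ 1.15102211e+00,  3.42648869e-01,  1.52487389e+00,  9.18985033e-07,
        1.27540856e+00, -1.45965089e-01]), 'joint_velocities': array([ 0.00041812, -0.00062216, -0.00301278,  0.00028201,  0.00061144,
        0.00143982]), 'joint_torque': array([ 5.60263543e-04, -4.32004809e+01, -2.44693512e+01,  7.18344119e-02,
        5.26060991e-02, -1.64711628e-05]), 'ee_pos': array([0.14177935, 0.50513635, 0.22613325]), 'orientation': array([-1.87240862e-04,  1.36477405e-01,  9.90642958e-01, -6.42608900e-04]), 'contact_force': array([0.6250666 , 0.09981751, 0.07140617]), 'ft_torque': array([ 0.03443522, -0.04765815,  0.0186692 ]), 'finger_force': 0.0, 'opening': 0.09157487539613232}
```

View pics/top0.png

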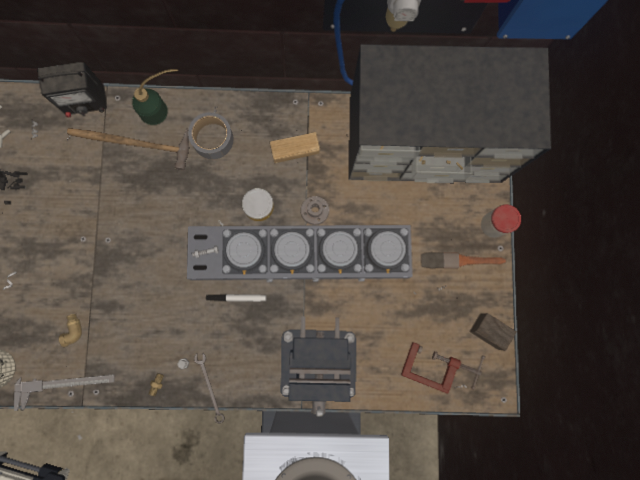

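View pics/side0.png

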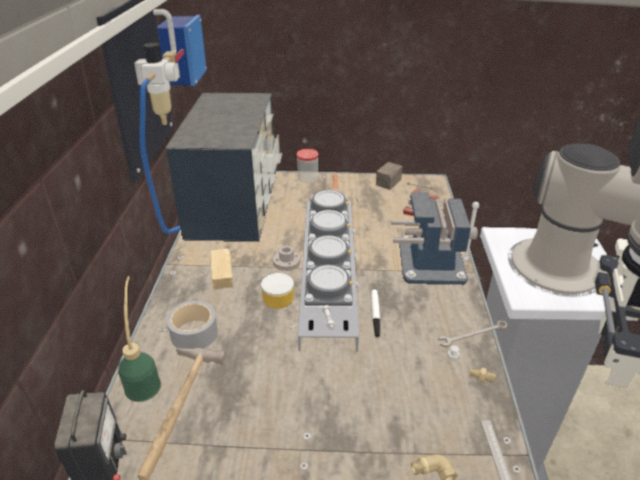

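The top view shows the caps at about (244,250), (292,250), (340,249) and (388,249). The side view shows them at about (329,282), (329,249), (329,222) and (329,201). Next I'll segment the cap discs and triangulate.

```bash
cat > h.py <<'E'
import numpy as np,cv2
from bench import observe,capture,camera_info
def cam(n):
    c=camera_info(n);f=240/np.tan(np.radians(c['fovy']/2))
    K=np.array([[f,0,c['cx']],[0,f,c['cy']],[0,0,1]]);R=cv2.Rodrigues(c['rvec'])[0]
    return K,np.array([c['k1'],0,0,0.]),R,np.array(c['tvec'])
def und(n,p):
    K,d,R,t=cam(n);return cv2.undistortPoints(np.array(p,float).reshape(-1,1,2),K,d).reshape(-1,2)
def plane(n,p,z):
    K,d,R,t=cam(n);u=und(n,p);r=np.c_[u,np.ones(len(u))]@R;o=-R.T@t
    return o+r*((z-o[2])/r[:,2])[:,None]
def tri(pt,ps):
    P=[np.c_[cam(n)[2],cam(n)[3]] for n in("top","side")]
    X=cv2.triangulatePoints(P[0],P[1],und("top",pt).T,und("side",ps).T);return (X[:3]/X[3]).T
E
python3 - <<'E'
from h import *
seeds={"top":[(244,250),(292,250),(340,249),(388,249)],"side":[(329,282),(329,249),(329,222),(329,201)]}
tiles=[]
for n in seeds:
    im=cv2.imread(f"pics/{n}0.png");g=cv2.cvtColor(im,cv2.COLOR_BGR2GRAY)
    x0,y0,w,h=(180,215,240,75) if n=="top" else (285,180,85,135)
    c=cv2.resize(im[y0:y0+h,x0:x0+w],None,fx=3.3 if n=="top" else 3,fy=3.3 if n=="top" else 3,interpolation=cv2.INTER_CUBIC)
    tiles.append(c)
    for s in seeds[n]:
        print(n,s)
        for th in (110,130,150,165,180):
            m=(g>th).astype(np.uint8)
            cs,_=cv2.findContours(m,cv2.RETR_LIST,cv2.CHAIN_APPROX_NONE)
            for k in cs:
                if len(k)>40:
                    e=cv2.fitEllipse(k)
                    if np.hypot(e[0][0]-s[0],e[0][1]-s[1])<6 and max(e[1])<60: print(th,np.round(e[0],1),np.round(e[1],1))
W=max(t.shape[1] for t in tiles);H=sum(t.shape[0] for t in tiles)
print(W,H)
o=np.zeros((H,W,3),np.uint8);y=0
for t in tiles:o[y:y+t.shape[0],:t.shape[1]]=t;y+=t.shape[0]
cv2.imwrite("pics/crop.png",o[:600,:800])
E
```

```text
top (244, 250)
110 [243.2 249.4] [33.5 34.1]
130 [243.3 249.7] [32.5 33.1]
top (292, 250)
110 [291.5 248.9] [33.6 33.9]
130 [291.6 249. ] [32.6 32.9]
top (340, 249)
110 [339.7 248.3] [33.4 33.9]
130 [339.9 248.4] [32.7 32.8]
top (388, 249)
110 [387.8 248.2] [33.2 34.1]
130 [387.9 248.2] [32.1 32.7]
side (329, 282)
180 [328.5 276.9] [22.5 35.7]
side (329, 249)
180 [328.5 245.7] [19.3 33.3]
side (329, 222)
180 [328.8 218.2] [17.  36.9]
side (329, 201)
110 [327.  205.9] [11.5 36.3]
130 [327.1 205.6] [13.4 38.9]
150 [327.8 204.4] [17.4 40.6]
165 [325.9 197.2] [33.1 42.8]
792 653
```

View pics/crop.png

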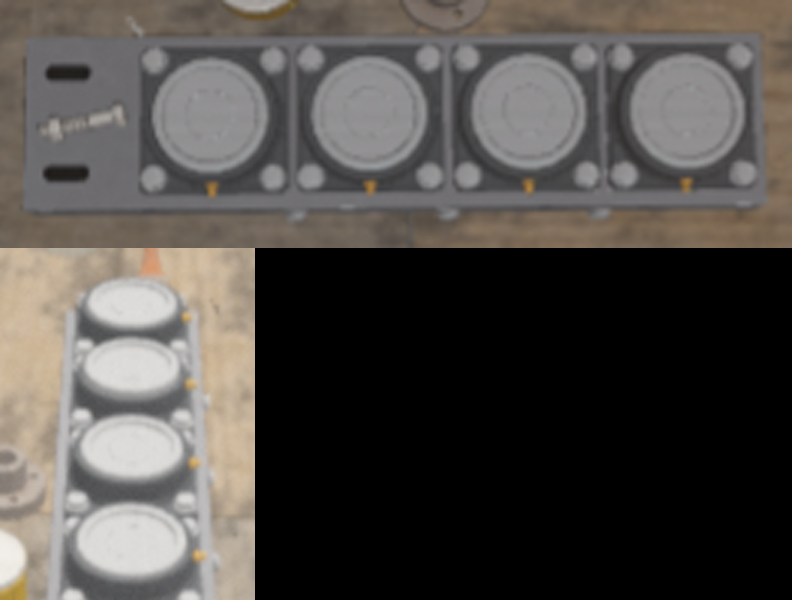

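The crop shows the caps clearly. In the side image the rim ellipse centres are at about (328.7,277.3), (328.7,246), (328.7,219) and (329,198.3).

```bash
python3 - <<'E'
from h import *
pt=[(243.3,249.6),(291.6,249),(339.9,248.4),(387.9,248.2)]
ps=[(328.7,277.3),(328.7,246),(328.7,219),(329,198.3)]
X=tri(pt,ps);print(X.round(4))
for z in(.08,.1):print(plane("top",pt,z).round(4)); 
print(observe()['ee_pos'])
# vise top estimate
print(tri([(290,340)],[(418,200)]),plane("top",[(283,335),(355,400)],0.12).round(3))
E
```

```text
[[ 0.5476  0.1682  0.0831]
 [ 0.551   0.0639  0.087 ]
 [ 0.5544 -0.0401  0.0906]
 [ 0.5575 -0.1443  0.0857]]
[[ 0.547   0.1686  0.08  ]
 [ 0.5509  0.0642  0.08  ]
 [ 0.5548 -0.0407  0.08  ]
 [ 0.5578 -0.1451  0.08  ]]
[[ 0.5445  0.1663  0.1   ]
 [ 0.5483  0.0637  0.1   ]
 [ 0.5522 -0.0394  0.1   ]
 [ 0.5551 -0.1421  0.1   ]]
[0.14177935 0.50513635 0.22613325]
[[0.36358698 0.05864248 0.20812534]] [[ 0.368  0.076  0.12 ]
 [ 0.243 -0.073  0.12 ]]
```

Rim tops come out at about 0.083 to 0.091 m and cap spacing at 104 mm, which matches the text. Next I'll shut the fingers, square the yaw and go above the +x rim of the leftmost cap.

Request:
{"fn": "send_rows", "kwargs": {
  "plan": [
    [0.15,-0.11,0.02,0,0,0.01],
    [0.35,-0.26,0.04,0,0,0.02],
    [0.55,-0.41,0.06,0,0,0.03],
    [0.75,-0.56,0.06,0,0,0.04],
    [0.9,-0.67,0.06,0,0,0.048],
    [1,-0.75,0.06,0,0,0.048],
    [1,-0.75,0.06,0,0,0.048]
  ],
  "grip": 0
}}

```text
clock: 0.8
ee_pos: [0.3441, 0.3535, 0.2383]
orientation: [-0.0, -0.012, 1.0, -0.0]
contact_force: [0.6, 0.2, -0.4]
opening: 0.0401
finger_force: 0.0
```

Request:
{"fn": "send_rows", "kwargs": {
  "plan": [
    [0.15,-0.12,0,0,0,0],
    [0.35,-0.28,0,0,0,0],
    [0.55,-0.44,0,0,0,0],
    [0.75,-0.6,0,0,0,0],
    [0.9,-0.72,0,0,0,0],
    [1,-0.8,0,0,0,0],
    [1,-0.8,0,0,0,0],
    [1,-0.8,0,0,0,0]
  ]
}}

```text
clock: 1.6
ee_pos: [0.5412, 0.1961, 0.2381]
orientation: [-0.001, -0.014, 1.0, 0.0]
contact_force: [-0.1, 0.3, 0.4]
opening: 0.0007
finger_force: 0.0
```

Request:
{"fn": "send_rows", "kwargs": {
  "plan": [
    [0.1,-0.07,0,0,0,0],
    [0.2,-0.14,0,0,0,0],
    [0.205,-0.14,-0.2,0,0,0],
    [0.205,-0.14,-0.4,0,0,0],
    [0.205,-0.14,-0.57,0,0,0],
    [0.205,-0.14,-0.67,0,0,0],
    [0.205,-0.14,-0.69,0,0,0],
    [0.205,-0.14,-0.69,0,0,0]
  ]
}}

```text
clock: 2.4
ee_pos: [0.5821, 0.1688, 0.1009]
orientation: [-0.0, -0.015, 1.0, 0.0]
contact_force: [0.4, -0.9, 0.1]
opening: 0.0006
finger_force: 0.0
```

```bash
python3 - <<'E'
from h import *
print(observe()['ee_pos'],observe()['contact_force'])
a=capture("top")[:,:,::-1];b=capture("side")[:,:,::-1]
A=cv2.resize(a[190:300,180:380],None,fx=3,fy=3);B=cv2.resize(b[160:330,260:400],None,fx=1.4,fy=1.4)
o=np.zeros((330,800,3),np.uint8);o[:A.shape[0],:600]=A;o[:B.shape[0],600:600+B.shape[1]]=B
cv2.imwrite("pics/near.png",o)
E
```

```text
[0.58212908 0.16879483 0.100874  ] [ 0.41940727 -0.87175223  0.05902987]
```

View pics/near.png

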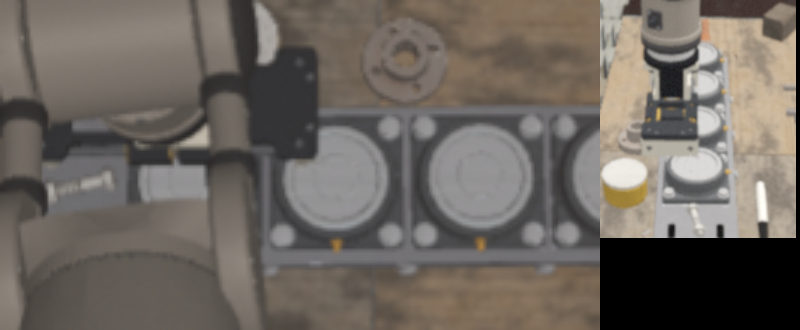

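The gripper stands above the back (+x) rim of the left cap, clear of its neighbours. I'll feel down in small steps.

Request:
{"fn": "send_rows", "kwargs": {
  "plan": [
    [0,0,-0.01,0,0,0],
    [0,0,-0.02,0,0,0],
    [0,0,-0.03,0,0,0],
    [0,0,-0.04,0,0,0],
    [0,0,-0.05,0,0,0],
    [0,0,-0.055,0,0,0],
    [0,0,-0.055,0,0,0]
  ]
}}

```text
clock: 3.2
ee_pos: [0.5829, 0.1674, 0.0895]
orientation: [-0.0, -0.014, 1.0, 0.0]
contact_force: [0.5, -0.1, -0.5]
opening: 0.0003
finger_force: 0.0
```

Request:
{"fn": "send_rows", "kwargs": {
  "plan": [
    [0,0,-0.003,0,0,0],
    [0,0,-0.006,0,0,0],
    [0,0,-0.006,0,0,0]
  ]
}}

```text
clock: 3.5
ee_pos: [0.5829, 0.1675, 0.0885]
orientation: [-0.0, -0.014, 1.0, 0.0]
contact_force: [0.6, 0.5, -0.4]
opening: 0.0007
finger_force: 0.0
```

Request:
{"fn": "send_rows", "kwargs": {
  "plan": [
    [0,0,-0.003,0,0,0],
    [0,0,-0.005,0,0,0],
    [0,0,-0.005,0,0,0]
  ]
}}

```text
clock: 3.8
ee_pos: [0.5829, 0.1675, 0.0875]
orientation: [-0.0, -0.014, 1.0, 0.0]
contact_force: [0.2, -0.6, -0.3]
opening: 0.0003
finger_force: 0.0
```

Request:
{"fn": "send_rows", "kwargs": {
  "plan": [
    [0,0,-0.003,0,0,0],
    [0,0,-0.006,0,0,0],
    [0,0,-0.006,0,0,0]
  ]
}}

```text
clock: 4.1
ee_pos: [0.5829, 0.1675, 0.0862]
orientation: [-0.0, -0.014, 1.0, 0.0]
contact_force: [0.4, 0.3, -0.1]
opening: 0.0006
finger_force: 0.0
```

Request:
{"fn": "send_rows", "kwargs": {
  "plan": [
    [0,0,-0.002,0,0,0],
    [0,0,-0.004,0,0,0],
    [0,0,-0.004,0,0,0]
  ]
}}

```text
clock: 4.4
ee_pos: [0.583, 0.1675, 0.086]
orientation: [0.0, -0.014, 1.0, 0.0]
contact_force: [-1.4, 0.0, 4.9]
opening: 0.0005
finger_force: 2.3
```

Request:
{"fn": "send_rows", "kwargs": {
  "plan": [
    [0,0,-0.002,0,0,0],
    [0,0,-0.004,0,0,0],
    [0,0,-0.004,0,0,0]
  ]
}}

```text
clock: 4.7
ee_pos: [0.583, 0.1675, 0.0859]
orientation: [0.0, -0.014, 1.0, 0.0]
contact_force: [-3.1, -0.1, 10.1]
opening: 0.0002
finger_force: 4.7
```

Cap 1 is rigid at 10 N, so it is seated. On to the next one.

Request:
{"fn": "send_rows", "kwargs": {
  "plan": [
    [0,0,0.04,0,0,0],
    [0,0,0.12,0,0,0],
    [0.005,-0.12,0.12,0,0,0],
    [0.01,-0.28,0.12,0,0,0],
    [0.015,-0.42,0.12,0,0,0],
    [0.017,-0.52,0.12,0,0,0],
    [0.017,-0.52,0.1,0,0,0],
    [0.017,-0.52,0.07,0,0,0],
    [0.017,-0.52,0.055,0,0,0],
    [0.017,-0.52,0.055,0,0,0]
  ]
}}

```text
clock: 5.7
ee_pos: [0.5858, 0.0645, 0.0949]
orientation: [-0.001, -0.015, 1.0, 0.0]
contact_force: [-0.3, -0.5, -0.3]
opening: 0.0002
finger_force: 0.0
```

Request:
{"fn": "send_rows", "kwargs": {
  "plan": [
    [0,0,-0.005,0,0,0],
    [0,0,-0.01,0,0,0],
    [0,0,-0.01,0,0,0]
  ]
}}

```text
clock: 6.0
ee_pos: [0.5863, 0.0638, 0.0937]
orientation: [-0.0, -0.014, 1.0, 0.0]
contact_force: [-1.4, -0.3, -0.3]
opening: 0.0007
finger_force: 0.0
```

Request:
{"fn": "send_rows", "kwargs": {
  "plan": [
    [0,0,-0.003,0,0,0],
    [0,0,-0.006,0,0,0],
    [0,0,-0.006,0,0,0]
  ]
}}

```text
clock: 6.3
ee_pos: [0.5863, 0.0635, 0.0925]
orientation: [-0.0, -0.014, 1.0, 0.0]
contact_force: [0.2, -0.1, 0.2]
opening: 0.0006
finger_force: 0.0
```

Request:
{"fn": "send_rows", "kwargs": {
  "plan": [
    [0,0,-0.003,0,0,0],
    [0,0,-0.005,0,0,0],
    [0,0,-0.005,0,0,0]
  ]
}}

```text
clock: 6.6
ee_pos: [0.5863, 0.0635, 0.0915]
orientation: [-0.0, -0.014, 1.0, 0.0]
contact_force: [0.3, 0.5, -0.3]
opening: 0.0005
finger_force: 0.0
```

Request:
{"fn": "send_rows", "kwargs": {
  "plan": [
    [0,0,-0.003,0,0,0],
    [0,0,-0.005,0,0,0],
    [0,0,-0.005,0,0,0]
  ]
}}

```text
clock: 6.9
ee_pos: [0.5863, 0.0635, 0.0904]
orientation: [-0.0, -0.014, 1.0, 0.0]
contact_force: [0.5, -0.5, -0.1]
opening: 0.0004
finger_force: 0.0
```

Request:
{"fn": "send_rows", "kwargs": {
  "plan": [
    [0,0,-0.003,0,0,0],
    [0,0,-0.005,0,0,0],
    [0,0,-0.005,0,0,0]
  ]
}}

```text
clock: 7.2
ee_pos: [0.5863, 0.0635, 0.0895]
orientation: [-0.0, -0.014, 1.0, 0.0]
contact_force: [-0.3, -0.7, -0.3]
opening: 0.0003
finger_force: 0.0
```

Request:
{"fn": "send_rows", "kwargs": {
  "plan": [
    [0,0,-0.002,0,0,0],
    [0,0,-0.004,0,0,0],
    [0,0,-0.004,0,0,0]
  ]
}}

```text
clock: 7.5
ee_pos: [0.5864, 0.0635, 0.0893]
orientation: [0.0, -0.014, 1.0, 0.0]
contact_force: [-1.2, -0.4, 4.3]
opening: 0.0002
finger_force: 2.3
```

Request:
{"fn": "send_rows", "kwargs": {
  "plan": [
    [0,0,-0.002,0,0,0],
    [0,0,-0.004,0,0,0],
    [0,0,-0.004,0,0,0]
  ]
}}

```text
clock: 7.8
ee_pos: [0.5865, 0.0635, 0.0892]
orientation: [0.0, -0.014, 1.0, 0.0]
contact_force: [-4.4, 0.8, 10.0]
opening: 0.0001
finger_force: 4.9
```

Cap 2 is rigid too. Cap 3 next.

Request:
{"fn": "send_rows", "kwargs": {
  "plan": [
    [0,0,0.04,0,0,0],
    [0,0,0.12,0,0,0],
    [0.005,-0.12,0.12,0,0,0],
    [0.01,-0.28,0.12,0,0,0],
    [0.015,-0.42,0.12,0,0,0],
    [0.017,-0.52,0.12,0,0,0],
    [0.017,-0.52,0.1,0,0,0],
    [0.017,-0.52,0.07,0,0,0],
    [0.017,-0.52,0.055,0,0,0],
    [0.017,-0.52,0.055,0,0,0]
  ]
}}

```text
clock: 8.8
ee_pos: [0.5893, -0.0394, 0.0981]
orientation: [-0.001, -0.015, 1.0, 0.0]
contact_force: [0.2, 1.0, -1.3]
opening: 0.0005
finger_force: 0.0
```

Request:
{"fn": "send_rows", "kwargs": {
  "plan": [
    [0,0,-0.005,0,0,0],
    [0,0,-0.01,0,0,0],
    [0,0,-0.01,0,0,0]
  ]
}}

```text
clock: 9.1
ee_pos: [0.5898, -0.0402, 0.0969]
orientation: [-0.0, -0.014, 1.0, 0.0]
contact_force: [-0.5, 0.5, -0.1]
opening: 0.0004
finger_force: 0.0
```

Request:
{"fn": "send_rows", "kwargs": {
  "plan": [
    [0,0,-0.003,0,0,0],
    [0,0,-0.005,0,0,0],
    [0,0,-0.005,0,0,0]
  ]
}}

```text
clock: 9.4
ee_pos: [0.5897, -0.0405, 0.0959]
orientation: [0.0, -0.014, 1.0, 0.0]
contact_force: [-0.6, 0.2, -0.0]
opening: 0.0003
finger_force: 0.0
```

Request:
{"fn": "send_rows", "kwargs": {
  "plan": [
    [0,0,-0.003,0,0,0],
    [0,0,-0.005,0,0,0],
    [0,0,-0.005,0,0,0]
  ]
}}

```text
clock: 9.7
ee_pos: [0.5897, -0.0405, 0.0948]
orientation: [-0.0, -0.014, 1.0, 0.0]
contact_force: [1.0, -0.5, -0.0]
opening: 0.0005
finger_force: 0.0
```

Request:
{"fn": "send_rows", "kwargs": {
  "plan": [
    [0,0,-0.003,0,0,0],
    [0,0,-0.005,0,0,0],
    [0,0,-0.005,0,0,0]
  ]
}}

```text
clock: 10.0
ee_pos: [0.5897, -0.0405, 0.0939]
orientation: [-0.0, -0.014, 1.0, 0.0]
contact_force: [0.7, 0.3, 0.1]
opening: 0.0002
finger_force: 0.0
```

Request:
{"fn": "send_rows", "kwargs": {
  "plan": [
    [0,0,-0.003,0,0,0],
    [0,0,-0.005,0,0,0],
    [0,0,-0.005,0,0,0]
  ]
}}

```text
clock: 10.3
ee_pos: [0.5898, -0.0405, 0.093]
orientation: [0.0, -0.014, 1.0, 0.0]
contact_force: [-0.0, -0.2, 0.9]
opening: 0.0004
finger_force: 0.2
```

Request:
{"fn": "send_rows", "kwargs": {
  "plan": [
    [0,0,-0.002,0,0,0],
    [0,0,-0.004,0,0,0],
    [0,0,-0.004,0,0,0]
  ]
}}

```text
clock: 10.6
ee_pos: [0.59, -0.0406, 0.0923]
orientation: [0.0, -0.014, 1.0, -0.0]
contact_force: [1.1, -0.7, 2.0]
opening: 0.0004
finger_force: 0.7
```

Cap 3 yields. I'll confirm by tipping it further.

Request:
{"fn": "send_rows", "kwargs": {
  "plan": [
    [0,0,-0.003,0,0,0],
    [0,0,-0.006,0,0,0],
    [0,0,-0.009,0,0,0],
    [0,0,-0.009,0,0,0]
  ]
}}

```text
clock: 11.0
ee_pos: [0.5903, -0.0406, 0.0906]
orientation: [0.001, -0.014, 1.0, -0.0]
contact_force: [1.9, 0.8, 3.3]
opening: 0.0005
finger_force: 1.7
```

Request:
{"fn": "send_rows", "kwargs": {
  "plan": [
    [0,0,-0.003,0,0,0],
    [0,0,-0.005,0,0,0],
    [0,0,-0.005,0,0,0]
  ]
}}

```text
clock: 11.3
ee_pos: [0.5904, -0.0406, 0.0898]
orientation: [0.001, -0.014, 1.0, -0.0]
contact_force: [3.4, -0.1, 3.9]
opening: 0.0001
finger_force: 2.5
```

Cap 3 tipped about 3.5 mm at 4 N, so it is the rocker. I'll let go, move over its middle and press straight down.

Request:
{"fn": "send_rows", "kwargs": {
  "plan": [
    [0,0,0.03,0,0,0],
    [0,0,0.08,0,0,0],
    [0,0,0.08,0,0,0],
    [-0.09,0,0.08,0,0,0],
    [-0.175,0,0.08,0,0,0],
    [-0.175,0,0.08,0,0,0],
    [-0.175,0,0.05,0,0,0],
    [-0.175,0,0.025,0,0,0],
    [-0.175,0,0.02,0,0,0],
    [-0.175,0,0.02,0,0,0]
  ]
}}

```text
clock: 12.3
ee_pos: [0.5548, -0.0405, 0.0927]
orientation: [-0.0, -0.014, 1.0, 0.0]
contact_force: [-0.0, 0.3, 0.4]
opening: 0.0002
finger_force: 0.0
```

Request:
{"fn": "send_rows", "kwargs": {
  "plan": [
    [0,0,-0.005,0,0,0],
    [0,0,-0.01,0,0,0],
    [0,0,-0.015,0,0,0],
    [0,0,-0.015,0,0,0]
  ]
}}

```text
clock: 12.7
ee_pos: [0.5547, -0.0405, 0.0903]
orientation: [-0.0, -0.014, 1.0, 0.0]
contact_force: [0.3, -0.1, -0.3]
opening: 0.0006
finger_force: 0.0
```

Request:
{"fn": "send_rows", "kwargs": {
  "plan": [
    [0,0,-0.003,0,0,0],
    [0,0,-0.006,0,0,0],
    [0,0,-0.006,0,0,0]
  ]
}}

```text
clock: 13.0
ee_pos: [0.5549, -0.0406, 0.0898]
orientation: [0.0, -0.014, 1.0, -0.0]
contact_force: [-2.0, -0.6, 2.9]
opening: 0.0002
finger_force: 2.3
```

Request:
{"fn": "send_rows", "kwargs": {
  "plan": [
    [0,0,-0.003,0,0,0],
    [0,0,-0.006,0,0,0],
    [0,0,-0.006,0,0,0]
  ]
}}

```text
clock: 13.3
ee_pos: [0.5549, -0.0406, 0.0892]
orientation: [0.001, -0.014, 1.0, -0.0]
contact_force: [-3.6, 0.5, 8.7]
opening: 0.0007
finger_force: 4.7
```

Request:
{"fn": "send_rows", "kwargs": {
  "plan": [
    [0,0,-0.002,0,0,0],
    [0,0,-0.004,0,0,0],
    [0,0,-0.004,0,0,0]
  ]
}}

```text
clock: 13.6
ee_pos: [0.5549, -0.0406, 0.0885]
orientation: [0.001, -0.014, 1.0, -0.0]
contact_force: [-3.2, -0.2, 10.2]
opening: 0.0006
finger_force: 5.0
```

Request:
{"fn": "send_rows", "kwargs": {
  "plan": [
    [0,0,-0.002,0,0,0],
    [0,0,-0.005,0,0,0],
    [0,0,-0.005,0,0,0]
  ]
}}

```text
clock: 13.9
ee_pos: [0.5549, -0.0406, 0.0874]
orientation: [0.001, -0.014, 1.0, -0.0]
contact_force: [-2.2, 0.7, 10.7]
opening: 0.0008
finger_force: 5.0
```

Request:
{"fn": "send_rows", "kwargs": {
  "plan": [
    [0,0,-0.002,0,0,0],
    [0,0,-0.004,0,0,0],
    [0,0,-0.004,0,0,0]
  ]
}}

```text
clock: 14.2
ee_pos: [0.5549, -0.0406, 0.0867]
orientation: [0.001, -0.014, 1.0, -0.0]
contact_force: [-4.2, -0.1, 10.5]
opening: 0.0004
finger_force: 5.1
```

Request:
{"fn": "send_rows", "kwargs": {
  "plan": [
    [0,0,-0.002,0,0,0],
    [0,0,-0.005,0,0,0],
    [0,0,-0.005,0,0,0]
  ]
}}

```text
clock: 14.5
ee_pos: [0.5549, -0.0405, 0.0861]
orientation: [0.001, -0.014, 1.0, -0.0]
contact_force: [-4.5, 0.4, 13.2]
opening: 0.0007
finger_force: 6.8
```

Request:
{"fn": "send_rows", "kwargs": {
  "plan": [
    [0,0,-0.002,0,0,0],
    [0,0,-0.004,0,0,0],
    [0,0,-0.004,0,0,0]
  ]
}}

```text
clock: 14.8
ee_pos: [0.555, -0.0406, 0.086]
orientation: [0.001, -0.014, 1.0, -0.0]
contact_force: [-6.8, 1.3, 19.2]
opening: 0.0001
finger_force: 9.4
```

The cap has bottomed at about 4 mm travel. I'll back off slightly to see whether it stays down.

Request:
{"fn": "send_rows", "kwargs": {
  "plan": [
    [0,0,0.005,0,0,0],
    [0,0,0.01,0,0,0],
    [0,0,0.016,0,0,0],
    [0,0,0.016,0,0,0]
  ]
}}

```text
clock: 15.2
ee_pos: [0.5548, -0.0406, 0.0867]
orientation: [0.0, -0.014, 1.0, 0.0]
contact_force: [-0.2, -0.6, 0.2]
opening: 0.0001
finger_force: 0.0
```

It stays down: the tip is force-free at 0.0867, where an unseated floor would be at 0.090. I'll lift clear and check.

Request:
{"fn": "send_rows", "kwargs": {
  "plan": [
    [0,0,0.05,0,0,0],
    [0,0,0.2,0,0,0],
    [0,0,0.4,0,0,0],
    [0,0,0.6,0,0,0],
    [0,0,0.75,0,0,0],
    [0,0.2,0.75,0,0,0],
    [-0.15,0.4,0.75,0,0,0],
    [-0.3,0.6,0.75,0,0,0],
    [-0.4,0.8,0.75,0,0,0],
    [-0.5,0.95,0.75,0,0,0]
  ]
}}

```text
clock: 16.2
ee_pos: [0.4534, 0.1513, 0.2375]
orientation: [0.0, -0.014, 1.0, 0.0]
contact_force: [0.4, 0.7, -0.1]
opening: 0.0004
finger_force: 0.0
```

Request:
{"fn": "send_rows", "kwargs": {
  "plan": [
    [-0.1,0.2,0,0,0,0],
    [-0.2,0.4,0,0,0,0],
    [-0.2,0.5,0,0,0,0],
    [-0.2,0.5,0,0,0,0],
    [-0.2,0.5,0,0,0,0]
  ]
}}

```text
clock: 16.7
ee_pos: [0.4147, 0.2493, 0.237]
orientation: [0.0, -0.014, 1.0, -0.0]
contact_force: [0.1, 0.2, -0.5]
opening: 0.0005
finger_force: 0.0
```

```bash
python3 - <<'E'
from h import *
a=capture("top")[:,:,::-1];b=capture("side")[:,:,::-1]
A=cv2.resize(a[180:310,180:520],None,fx=2.3,fy=2.3);B=cv2.resize(b[170:340,250:400],None,fx=1.7,fy=1.7)
o=np.zeros((600,800,3),np.uint8);o[:A.shape[0],:A.shape[1]]=A;o[305:305+B.shape[0],:B.shape[1]]=B
cv2.imwrite("pics/end.png",o);print(observe()['ee_pos'],observe()['contact_force'])
E
```

```text
[0.41503345 0.24852757 0.23684937] [ 0.25149618 -0.31877061 -0.48292156]
```

View pics/end.png

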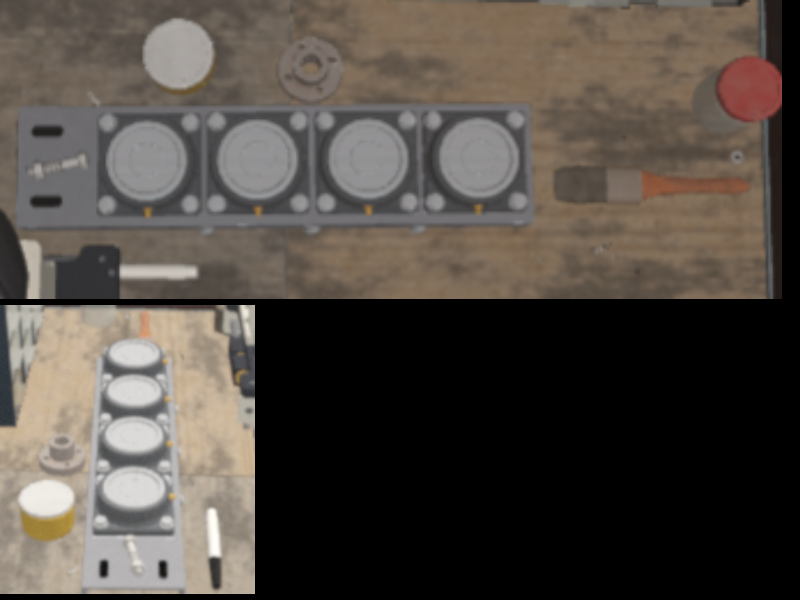

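All four caps look level, nothing else has moved, and the arm is clear.

```bash
python3 -c "
from bench import job;print(job.job_done())"
```

```text
the job is handed in; nothing more can be done
None
```

The third cap from the left was the one that rocked; I pressed it home at its middle (19 N peak), it stayed down after release, and the job is handed in (the fourth cap was not tested, since the rocker was found first).

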